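# Switch the lathe controller off and pop its fuse door

### The arm

A 7-joint arm with a two-finger parallel gripper is mounted at the origin on the work surface. World frame = base frame: x ahead of the robot, y to its left, z up, the work surface at z = 0. Lengths are in m, angles in rad, forces in N, time in s.
With the tool pointing down it reaches from about 0.425 to 0.925 m from the base axis. Payload 6.8 kg.
Tool frame: the origin (TCP) lies on the front face of the gripper's body, between the roots of the fingers; the fingertips stand 73 mm ahead of it and the grasp point (between the pads) lies 54 mm ahead of it (tcp_to_tips is the distance from the TCP to the fingertips, in m); z points along the fingers, x is the direction in which the jaws open and shut, and the axes are right-handed (so a half turn about z gives the same grasp; the last joint's range is limited). The gripper opens to 85 mm and grips with 20 to 120 N. Pads are 22 mm wide; open, the fingers measure 114 mm over their backs; the gripper's body (76 mm by 85 mm) begins 54 mm behind the grasp point. The pads swing forward as they close: fully open they stand 13 mm farther back than shut.
Start: joints at [-1.421, 0.477, 0.022, 1.555, -0.011, 1.109, -0.083], TCP at [0.172, 0.653, 0.304] pointing down, gripper open.
Joint ranges: [-2.96, 2.96], [-0.34, 2.1], [-1.41, 1.46], [0.24, 2.44], [-1.37, 4.51], [0.17, 1.92], [-2.96, 2.96]. Speed limits (rad/s): [2.39, 2.39, 3.14, 3.14, 3.14, 3.14, 3.14].

### API

Orientations are given as a unit quaternion [w, x, y, z].
In Python, from station import get_obs, read_camera, hand_in, look_for, silhouettes, tcp_to_tips gives the robot as it stands. The module is installed in compiled form; this text tells all that it offers.
- The arm moves only by the tool apply_moves, never from a script. Its argument "moves" is a list of rows, each a list of 3 entries, a list of its own where there are three numbers: the shift along the tool's x, y, z in units of 25 mm (1.0 is 25 mm), then the turn, a rotation vector about the tool's x, y, z in units of 10 degrees (1.0 is 10 degrees), then the gripper's target within -1 to 1 (fully open at 1, half-way at 0, shut at -1). In form: [[[dx, dy, dz], [rx, ry, rz], jaw], ...]. A call has 1 to 20 rows; each row is the pose to reach, as a shift and turn from the pose commanded when the call began, along the tool's axes at that moment; what a row does not reach only later rows make up. A row lasts 1/8 s, in which the tool goes at most 62.5 mm and 10.7 degrees, less where a joint would pass 70% of its speed; a pose out of reach is approached as far as the arm can. A call with a gripper value outside its range is refused whole. The fingers move at their own pace and stop on an object; "force" is the grip in N (left out, the last holds). Time passes only in rows, so rows that repeat a pose let the fingers close. It gives the time, the measured TCP pose, the force and the opening at its end, in the units of the state.
- get_obs(): the state, without advancing time (a new reading comes with each control period).
- read_camera(name): name is "side" or "top" or "wrist"; returns a dict with "color" (420x560x3 uint8, red, green, blue), "mtx" (3x3 intrinsics, pixels), "k1" (the pictures are not rectified: a ray, as slopes to the right and down, at radius r is drawn at 1 + k1 r^2 times it, then the intrinsics apply), "eye" and "rotation" of the camera in the world; the wrist camera has in their place "hand_eye" (4x4, takes a point from camera to tool coordinates, whose origin is the TCP and whose axes are the tool frame's). Camera axes: x right, y up, looking along -z (the intrinsics and any distortion apply to the point x, -y, -z); pixel columns grow to the right and rows downward; lengths in m; the calibration is good to about 2 mm. A picture is of the moment at which its call begins: read the wrist's pose just before it. There is no depth.
- hand_in(): hands the job in, once; it reports no verdict.
Trained networks look in the newest picture that a camera, given by its name, has taken for a name from the list of things; names that differ only in an ending like _2 or _b are one class to them, and where a whole thing is asked for, a point or a joint stands for the part that bears it (a point fixed in the world has none). Each returns a list of dicts, best first, with "conf" (0 to 1); they miss things now and then, are a little off and sometimes report something else, mostly with a low value. They report only what shows in the picture. A call takes as long as a camera call.
- look_for(camera, query): "pixel" ([row, column] in pixels, amid what is visible of it).
- silhouettes(camera, query): "mask" (420x560 bool, what is visible of it) and "pixel" ([row, column] in pixels, amid what is visible of it).
The state is a dict: "t": time; "q": joint angles; "joint_vel": joint speeds; "joint_torque": joint torques, N m; "eef_pos": TCP position; "tool_rot": TCP orientation; "contact_force": force on the tool from outside, world axes, zero at the start; "torque": the same for the moment, N m; "gripper_width": opening from 0.0 (shut) to 1.0 (fully open).
Only numpy, scipy, OpenCV 4.12 (cv2) and the standard library are available. Lean on these libraries where they do the work, as an engineer would, in place of code of your own. Each camera call takes 0.05 s, during which the arm holds its last target.

### The job

Get the lathe's speed controller ready for a fuse check: first switch it off by pressing down the raised end of its rocker until it snaps over, then press the free front edge of the fuse door in once with a fingertip, so that its push-push latch lets go and the door springs up as the finger leaves. Do not grip the popped door or push it back down; see that it stays standing open by itself. Leave the tools and parts lying around where they are.

Things in the scene. Friction and masses are not known exactly. Their poses are not given: they have to be found in the camera images.
- controller: The lathe's speed controller: cream enclosure 200 (x) x 280 (y) x 90 mm high, fixed to the bench; origin centred under it, z up, its front faces its own -x. On its flat top: grey fuse door front left (own +y side), black rocker front right; behind them a low grey screwed-down terminal cover that is no door, a black speed knob (own x +55, y -40, 20 mm high), two lamps.
- fuse_door_press (a point): Where to press the fuse door: on its upper face, centred in y, 16 mm in from its free front edge, at three low ribs; moves with the door. Shut, it lies at (-88, 60, 90) mm in the controller's frame. The latch lets go once this point has been pushed in about 4 mm (about 3 N all the way, hard stop at 7 mm) and is let go again. Pushing a popped door fully down latches it again.
- fuse_door_hinge (a point): Middle of the fuse door's hinge line, which runs along the controller's y, at (2, 60, 88) mm in its frame. The door is a grey plate 104 (x) x 84 (y) x 4 mm, flush with the enclosure's top, a lip at its free edge folded down over the enclosure's front. Let go, it springs up by itself in about 1 s, free edge up and back to 100 mm above the top, and stays up.
- fuse_door (a joint): Fuse door angle, rad: about 0 latched shut, down to -0.07 pushed in, growing as it opens, about 1.25 standing fully open.
- rocker_press (a point): Where to press the rocker: on top of its end raised at the start (the near end, controller's -x), 21 mm from the pivot; moves with the rocker. At the start about 112 mm above the bench. Pushed down about 5 mm here (3 to 5 N) the spring snaps it over and it stays off, this point then about 8 mm lower than at the start (hard stop).
- rocker_pivot (a point): Pivot of the rocker switch, along the controller's y, at (-35, -65, 102) mm in the controller's frame. The rocker is a black paddle 58 (controller's x) x 30 mm (y); the bezel round it stands 93 mm above the bench, low guards along its long sides 102 mm.
- rocker (a joint): Rocker angle, rad: 0 on (near end raised), 0.4 off (near end down).
- screwdriver: Screwdriver, 150 mm long, lying on the rear part of the controller's top, black handle; leave alone.
- tool_holder: Lathe tool holder, dark steel block 75 x 38 x 36 mm with a tool bit sticking out of one end, on the bench in front of the controller; origin at the centre of its underside; leave alone.
- fuse_jar: Jar, 54 mm across, 70 mm high, white lid, standing on the bench beside the controller; leave alone.
- chuck_key: T-shaped steel chuck key, 90 mm long with a 110 mm cross bar, lying on the bench to the controller's right; leave alone.
- stepped_shaft: Turned aluminium shaft in three steps, 44 mm across, 85 mm high, standing on the bench beside the controller; leave alone.
- drill_chuck: Dark steel drill chuck, 44 mm across, 78 mm high, standing on the bench beside the controller; leave alone.
- spanner: Steel spanner, 150 mm long, lying flat on the bench in front of the controller; leave alone.

How it is judged:
On the way, in this order (a step that is already met when the one before it is completed fails the run):
1. the rocker has tipped over to off while the fuse door is still shut (value of joint rocker above 0.33 rad and value of joint fuse_door below 0.1 rad), for 0.1 s.
2. the fuse door is pushed in at its free edge (value of joint fuse_door below -0.02 rad).
3. the fuse door has sprung up and stands open with no finger on the controller (value of joint fuse_door above 1.1 rad and contact force between the fingers and controller below 0.1 N), for 0.3 s.
At the end, for the whole second after the job is handed in: The fuse door stands open by itself (more than 1.1 rad) and still, the rocker is off (more than 0.33 rad), and every tool and part is within 20 mm of where it started (value of joint fuse_door above 1.1 rad and velocity of joint fuse_door between -0.1 and 0.1 rad/s and value of joint rocker above 0.33 rad and distance of each of screwdriver, tool_holder, fuse_jar, chuck_key, stepped_shaft, drill_chuck, spanner from where it was at the start of the episode below 0.02 m); the robot touches nothing.
It fails at once if the fuse door opens while the rocker is still on (value of joint fuse_door above 0.15 rad and value of joint rocker below 0.25 rad).
It fails at once if the popped door is pushed back down (it needs only one press) (value of joint fuse_door between 0.2 and 0.9 rad and velocity of joint fuse_door below -0.3 rad/s).
It fails at once if the popped door is gripped or shoved (more than 15 N) (value of joint fuse_door above 0.3 rad and contact force between the fingers and controller above 15 N).
It fails at once if a tool or part lying around is moved by more than 20 mm (distance of any of screwdriver, tool_holder, fuse_jar, chuck_key, stepped_shaft, drill_chuck, spanner from where it was at the start of the episode above 0.02 m).
It also fails if it takes over 38 s, if anything falls off the work surface, if the arm or the gripper's body presses on something with over 40 N, if the wrist force passes 120 N, or if a joint passes its speed limit or range.

## Working session

There is one attempt and no reset: what is moved stays moved. The work goes in short steps, Python scripts to look and compute and a tool call to move; the robot and the scene stay as the last step left them, time stands still between calls to the robot, and variables do not carry over. Pictures are saved under pics/ and viewed, and the job is handed in when it is done.

Besides the shell and the picture viewer there is one more tool, called after "Call:" by a JSON object that holds its "op" and its "data". apply_moves: Moves the arm, as the interface text tells. Its arguments: {"type":"object","properties":{"moves":{"type":"array"},"force":{"type":"number"}},"required":["moves"]}

```bash
mkdir -p pics; cat > h.py <<'E'
import numpy as np,cv2
from station import *
def save(n,f):
    c=read_camera(n); cv2.imwrite('pics/'+f,c['color'][:,:,::-1]); return c
E
python3 - <<'E'
from h import *
o=get_obs()
for k,v in o.items(): print(k,np.round(v,4))
for n in ['side','top','wrist']:
    c=save(n,n+'0.png'); print(n,{k:np.round(v,4).tolist() for k,v in c.items() if k!='color'})
    for q in ['controller','fuse_door_press','fuse_door_hinge','rocker_press','rocker_pivot','screwdriver']:
        print(q,[(np.round(d['pixel'],1).tolist(),round(d['conf'],2)) for d in look_for(n,q)[:2]])
E
```

```text
t 0.0
q [-1.4211  0.4778  0.0224  1.5565 -0.0115  1.1093 -0.0831]
joint_vel [ 0.0009 -0.0007 -0.0026 -0.0003  0.0005  0.0011  0.    ]
joint_torque [-0.00000e+00 -5.96458e+01  1.60810e+00 -2.81203e+01  1.24000e-02
  9.40000e-03  0.00000e+00]
eef_pos [0.172  0.6522 0.3029]
tool_rot [ 6.000e-04  7.921e-01  6.103e-01 -7.000e-04]
contact_force [-0.5872  0.1157  0.4082]
torque [-0.0201  0.0506  0.0529]
gripper_width 1.0002
side {'mtx': [[390.9821, 0.0, 274.6785], [0.0, 390.9821, 209.3665], [0.0, 0.0, 1.0]], 'k1': -0.0059, 'eye': [0.2186, -0.3308, 0.7412], 'rotation': [0.877, 0.3184, -0.1312, -0.3351]}
controller [([293.0, 341.0], 0.73)]
fuse_door_press [([280.5, 297.0], 0.7)]
fuse_door_hinge [([293.3, 340.1], 0.87)]
rocker_press [([304.4, 363.2], 0.7)]
rocker_pivot [([293.3, 337.7], 0.86), ([285.7, 296.9], 0.47)]
screwdriver [([264.2, 400.0], 0.64)]
top {'mtx': [[433.3415, 0.0, 278.3401], [0.0, 433.3415, 212.2334], [0.0, 0.0, 1.0]], 'k1': -0.0454, 'eye': [0.3357, 0.0718, 1.1126], 'rotation': [-0.6831, -0.0776, 0.0796, 0.7218]}
controller [([205.6, 355.2], 0.6)]
fuse_door_press [([227.9, 341.7], 0.63)]
fuse_door_hinge [([210.6, 356.5], 0.95)]
rocker_press [([210.2, 391.6], 0.66)]
rocker_pivot [([205.6, 353.3], 0.59)]
screwdriver [([160.3, 381.9], 0.94), ([207.0, 443.6], 0.36)]
wrist {'mtx': [[311.2506, 0.0, 275.4038], [0.0, 311.2506, 212.1628], [0.0, 0.0, 1.0]], 'k1': -0.031, 'hand_eye': [[1.0, 0.0004, 0.0, 0.0008], [0.0004, -0.9486, -0.3164, -0.0797], [-0.0001, 0.3164, -0.9486, -0.0692], [0.0, 0.0, 0.0, 1.0]]}
controller []
fuse_door_press []
fuse_door_hinge []
rocker_press []
rocker_pivot []
screwdriver []
```

View pics/top0.png

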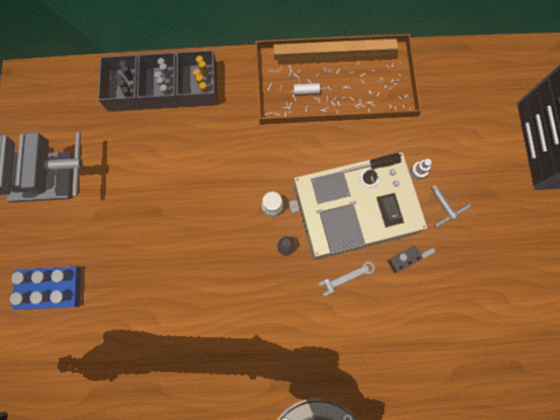

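View pics/side0.png

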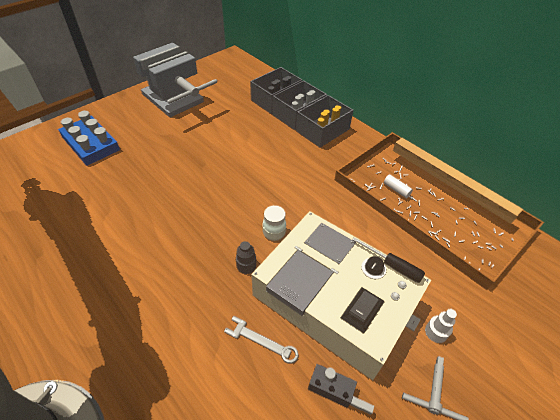

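The controller sits around (205,360) in the top view. The door is at its lower left, with the rocker at (210,391). I'll get the corners from enlarged crops.

```bash
python3 - <<'E'
from h import *
a=cv2.imread('pics/top0.png')[140:270,280:440]; cv2.imwrite('pics/topc.png',cv2.resize(a,None,fx=4.6,fy=4.6,interpolation=cv2.INTER_CUBIC))
a=cv2.imread('pics/side0.png')[200:380,240:440]; cv2.imwrite('pics/sidec.png',cv2.resize(a,None,fx=3.3,fy=3.3,interpolation=cv2.INTER_CUBIC))
E
```

```text
(no output)
```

View pics/topc.png

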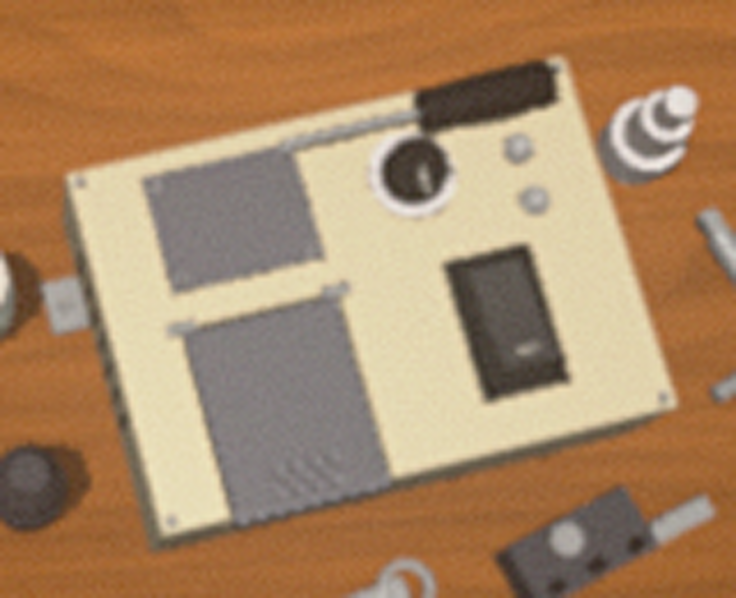

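View pics/sidec.png

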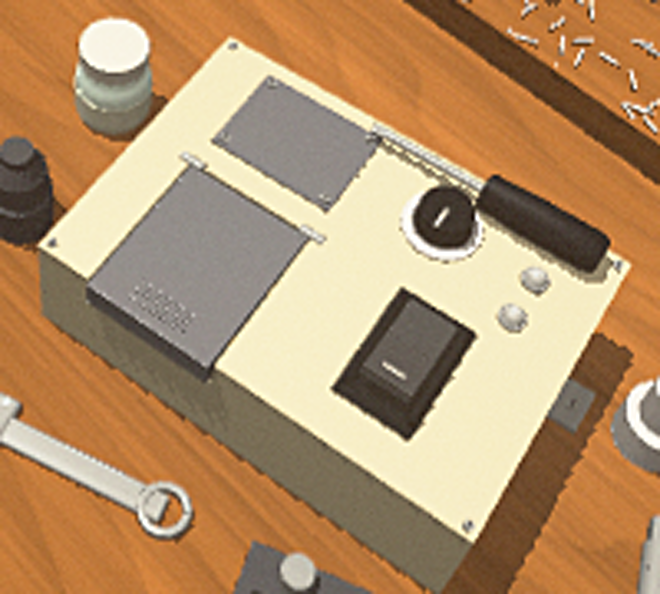

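```bash
cat >> h.py <<'E'
from scipy.spatial.transform import Rotation as R
from scipy.optimize import least_squares
def q2R(q): return R.from_quat([q[1],q[2],q[3],q[0]]).as_matrix()
def proj(c,P,eye=None,Rm=None):
    eye=np.array(c['eye']) if eye is None else eye; Rm=q2R(c['rotation']) if Rm is None else Rm
    p=(np.atleast_2d(P)-eye)@Rm; s=np.c_[p[:,0],-p[:,1]]/(-p[:,2:3])
    s=s*(1+c['k1']*(s**2).sum(1,keepdims=True)); K=c['mtx']
    return np.c_[K[0][0]*s[:,0]+K[0][2],K[1][1]*s[:,1]+K[1][2]]
def wristcam(o,c):
    Rt=q2R(o['tool_rot']); H=np.array(c['hand_eye'])
    return np.array(o['eef_pos'])+Rt@H[:3,3], Rt@H[:3,:3]
def ctl(v,P):
    P=np.atleast_2d(np.array(P,float))/1000; cz,s=np.cos(v[2]),np.sin(v[2])
    return np.c_[v[0]+cz*P[:,0]-s*P[:,1], v[1]+s*P[:,0]+cz*P[:,1],P[:,2]]
E
cat > fit.py <<'E'
from h import *
C=[[-100,140,90],[100,140,90],[100,-140,90],[-100,-140,90]]
pt=np.array([[152,538],[68,177],[565,58],[676,405]])/4.6+[280,140]
ps=np.array([[42,246],[230,38],[630,264],[468,545]])/3.3+[240,200]
T=read_camera('top');S=read_camera('side')
for w in [(1,1),(1,0),(0,1)]:
    f=lambda v:np.r_[w[0]*(proj(T,ctl(v,C))-pt).ravel(),w[1]*(proj(S,ctl(v,C))-ps).ravel()]
    r=least_squares(f,[.55,-.1,0.2]); print(np.round(r.x,4),np.round(r.fun,1))
    if w==(1,1): v=r.x
for n,p in dict(rp=[-56,-65,112],door=[-88,60,90],piv=[-35,-65,102]).items(): 
    P=ctl(v,p); print(n,np.round(P,4),np.hypot(*P[0,:2]),proj(T,P),proj(S,P))
E
python3 fit.py
```

```text
[ 0.5787 -0.1381  0.1822] [ 2.1 -0.4 -0.2 -0.6  0.1  0.2  0.5  1.  -1.7 -1.  -0.2 -0.8  0.1  0.1
  0.7 -0.6]
[ 0.579  -0.1366  0.1824] [ 1.4 -0.4 -0.8 -0.6 -0.6  0.1 -0.1  1.  -0.  -0.  -0.  -0.  -0.  -0.
  0.  -0. ]
[ 0.5784 -0.139   0.1823] [ 0.  -0.   0.  -0.   0.   0.   0.   0.  -1.6 -0.6  0.  -0.5  0.4  0.5
  1.  -0. ]
rp [[ 0.5354 -0.2122  0.112 ]] 0.5759259338898237 [[394.87543489 216.99184666]] [[358.21589813 312.79919295]]
door [[ 0.4813 -0.0951  0.09  ]] 0.49058541244805515 [[346.33116902 243.78825884]] [[288.43891831 292.20599837]]
piv [[ 0.5561 -0.2084  0.102 ]] 0.5938277748180916 [[391.25291599 209.55494502]] [[363.05753373 306.58890829]]
```

The two views agree within about 2 mm. The reprojected press points land on the rocker's mark and the door ribs. Next I compute the approach.

```bash
cat > go.py <<'E'
import sys
from h import *
v=[0.5787,-0.1381,0.1822]
def delta(target):
    o=get_obs(); Rt=q2R(o['tool_rot']); c,s=np.cos(v[2]),np.sin(v[2])
    Rg=np.array([[-s,c,0],[c,s,0],[0,0,-1]]).T
    d=Rt.T@(np.array(target)-o['eef_pos'])/0.025
    r=np.rad2deg(R.from_matrix(Rt.T@Rg).as_rotvec())/10
    print('t',o['t'],'pos',np.round(o['eef_pos'],4),'F',np.round(o['contact_force'],1),'q',np.round(o['q'],2),'d',np.round(d,2),'r',np.round(r,2))
p=[float(x) for x in sys.argv[1:4]]
P=ctl(v,[p[0],p[1],0])[0]; delta([P[0],P[1],p[2]])
E
python3 go.py -57 -65 0.25
```

```text
t 1.15 pos [0.1721 0.6527 0.3039] F [-0.3  0.8 -0.3] q [-1.42  0.48  0.02  1.56 -0.01  1.11 -0.08] d [-29.76  22.84   2.15] r [-0.   -0.   -2.52]
```

Call:
{"op": "apply_moves", "data": {"moves": [[[-29.8,22.8,0],[0,0,-2.5],-1],[[-29.8,22.8,0],[0,0,-2.5],-1],[[-29.8,22.8,0],[0,0,-2.5],-1],[[-29.8,22.8,0],[0,0,-2.5],-1],[[-29.8,22.8,0],[0,0,-2.5],-1],[[-29.8,22.8,0],[0,0,-2.5],-1],[[-29.8,22.8,0],[0,0,-2.5],-1],[[-29.8,22.8,0],[0,0,-2.5],-1],[[-29.8,22.8,0],[0,0,-2.5],-1],[[-29.8,22.8,0],[0,0,-2.5],-1],[[-29.8,22.8,0],[0,0,-2.5],-1],[[-29.8,22.8,0],[0,0,-2.5],-1],[[-29.8,22.8,0],[0,0,-2.5],-1],[[-29.8,22.8,0],[0,0,-2.5],-1],[[-29.8,22.8,0],[0,0,-2.5],-1],[[-29.8,22.8,0],[0,0,-2.5],-1],[[-29.8,22.8,0],[0,0,-2.5],-1],[[-29.8,22.8,0],[0,0,-2.5],-1],[[-29.8,22.8,0],[0,0,-2.5],-1]]}}

```text
t: 3.52
eef_pos: [0.5333, -0.2116, 0.3041]
tool_rot: [-0.0, 0.64, 0.768, 0.0]
contact_force: [0.2, 0.2, 0.4]
gripper_width: -0.001
```

```bash
python3 go.py -57 -65 0.25
```

```text
t 3.525 pos [ 0.5333 -0.2116  0.3041] F [0.2 0.2 0.4] q [-0.17  0.34  0.56  1.83 -0.21  1.03  2.22] d [-0.04  0.04  2.16] r [ 0.   -0.   -0.01]
```

```bash
python3 - <<'E'
from h import *
v=[0.5787,-0.1381,0.1822]
o=get_obs(); c=read_camera('wrist'); e,Rm=wristcam(o,c); im=c['color'][:,:,::-1].copy()
for p in [[-56,-65,112],[-88,60,90],[-35,-65,102],[-100,140,90],[100,140,90],[100,-140,90],[-100,-140,90],[2,60,90]]:
    u=proj(c,ctl(v,p),e,Rm)[0]; print(p,u.round(1)); cv2.drawMarker(im,tuple(int(round(x)) for x in u),(0,0,255),0,12,1)
cv2.imwrite('pics/w1.png',cv2.resize(im,None,fx=1.4,fy=1.4))
for q in ['rocker_press','fuse_door_press']: print(look_for('wrist',q)[:1])
E
```

```text
[-56, -65, 112] [274.1 205.9]
[-88, 60, 90] [410.1 165.3]
[-35, -65, 102] [274.3 224.2]
[-100, 140, 90] [497.6 152.6]
[100, 140, 90] [457.3 332.4]
[100, -140, 90] [207.2 334.1]
[-100, -140, 90] [191.1 152.3]
[2, 60, 90] [398.1 254. ]
[{'pixel': [228.6, 273.1], 'conf': 0.68}]
[{'pixel': [197.7, 402.8], 'conf': 0.74}]
```

View pics/w1.png

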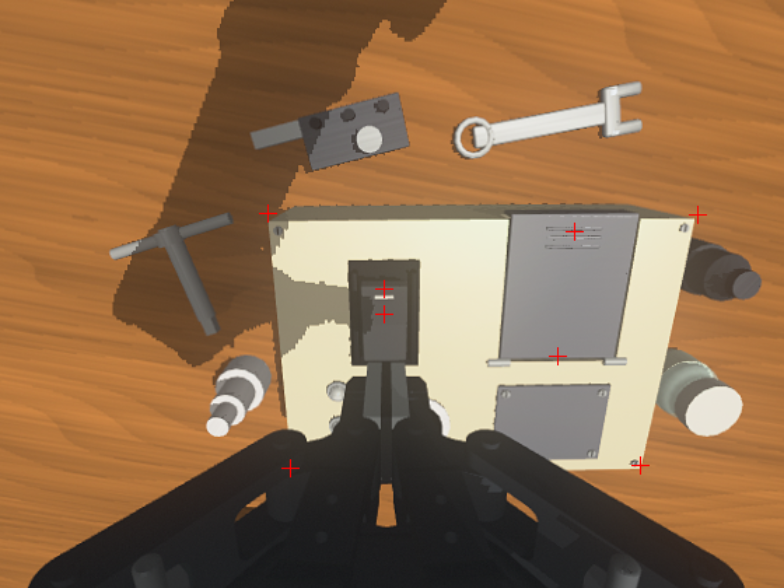

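Markers run about 4 px toward the front in the wrist view, roughly 3 mm. I'll shift targets 2 mm rearward as a compromise, which is well within tolerance, and descend to just above the rocker.

Call:
{"op": "apply_moves", "data": {"moves": [[[0,0.1,2.4],[0,0,0],-1],[[0,0.1,3.6],[0,0,0],-1],[[0,0.1,4.2],[0,0,0],-1],[[0,0.1,4.4],[0,0,0],-1],[[0,0.1,4.4],[0,0,0],-1]]}}

```text
t: 4.3
eef_pos: [0.5363, -0.2128, 0.1947]
tool_rot: [0.001, 0.641, 0.767, 0.0]
contact_force: [0.8, 0.4, -0.9]
gripper_width: -0.003
```

```bash
python3 - <<'E'
from h import *
print(get_obs()['contact_force'])
c=save('side','s1.png');a=c['color'][200:350,280:480,::-1]; cv2.imwrite('pics/s1c.png',cv2.resize(a,None,fx=4,fy=4,interpolation=cv2.INTER_CUBIC))
c=save('wrist','w2.png')
E
```

```text
[ 0.79374835  0.36240309 -0.88947693]
```

View pics/s1c.png

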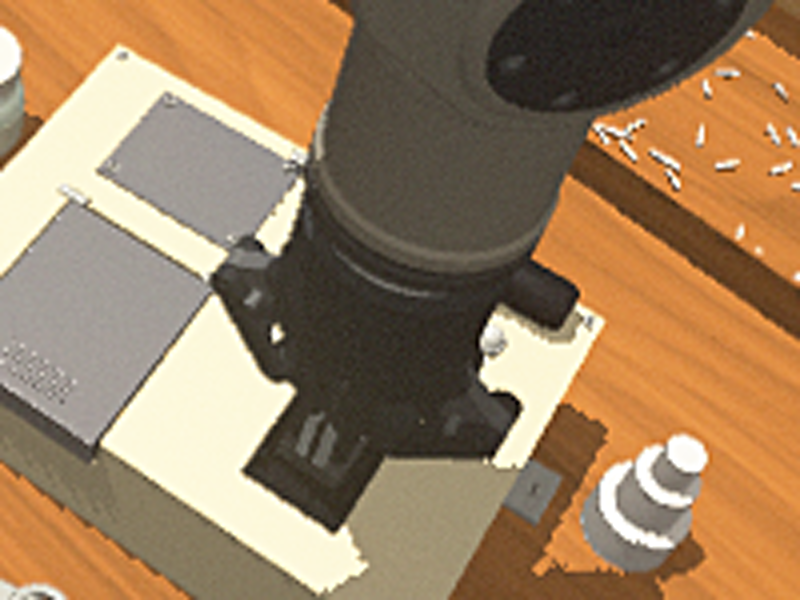

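View pics/w2.png

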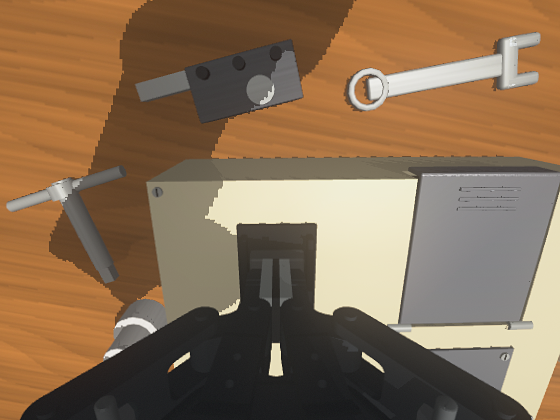

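Fingertips (about (270,262) in the wrist view) are centred over the near end of the rocker. Pressing in small steps.

Call:
{"op": "apply_moves", "data": {"moves": [[[0,0,0.1],[0,0,0],-1],[[0,0,0.2],[0,0,0],-1],[[0,0,0.3],[0,0,0],-1],[[0,0,0.4],[0,0,0],-1],[[0,0,0.4],[0,0,0],-1]]}}

```text
t: 5.03
eef_pos: [0.5356, -0.2124, 0.1835]
tool_rot: [-0.0, 0.641, 0.767, -0.0]
contact_force: [-0.1, 0.3, 0.1]
gripper_width: 0.001
```

Call:
{"op": "apply_moves", "data": {"moves": [[[0,0,0.1],[0,0,0],-1],[[0,0,0.1],[0,0,0],-1]]}}

```text
t: 5.28
eef_pos: [0.5357, -0.2125, 0.1811]
tool_rot: [-0.0, 0.641, 0.767, -0.0]
contact_force: [-0.5, -0.5, 0.3]
gripper_width: 0.004
```

Call:
{"op": "apply_moves", "data": {"moves": [[[0,0,0.1],[0,0,0],-1],[[0,0,0.1],[0,0,0],-1]]}}

```text
t: 5.52
eef_pos: [0.5357, -0.2125, 0.1787]
tool_rot: [-0.0, 0.641, 0.767, -0.0]
contact_force: [0.2, 0.7, -0.3]
gripper_width: 0.002
```

```bash
python3 - <<'E'
from h import *
print(get_obs()['contact_force'],tcp_to_tips() if callable(tcp_to_tips) else tcp_to_tips)
c=save('wrist','w3.png');a=c['color'][200:320,200:350,::-1]; cv2.imwrite('pics/w3c.png',cv2.resize(a,None,fx=5,fy=5,interpolation=cv2.INTER_CUBIC))
E
```

```text
[ 0.22965596  0.71944808 -0.31291364] 0.0726
```

View pics/w3c.png

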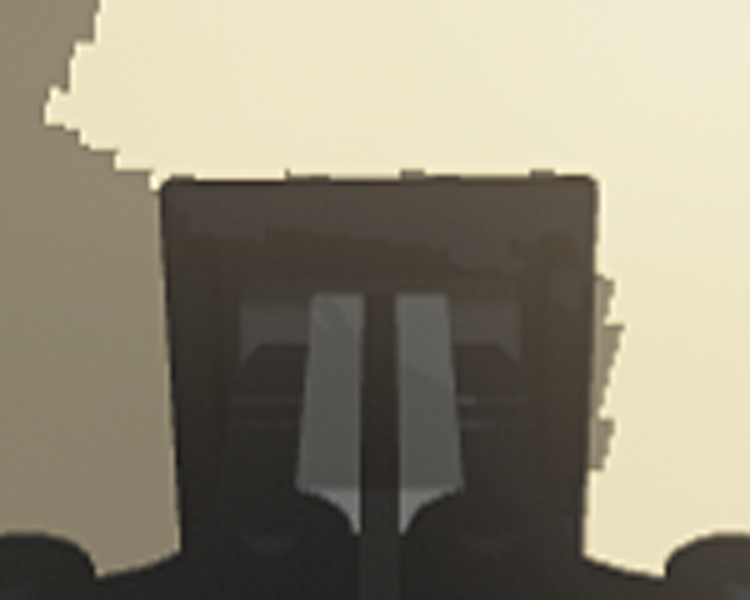

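Call:
{"op": "apply_moves", "data": {"moves": [[[0,0,0.05],[0,0,0],-1],[[0,0,0.05],[0,0,0],-1]]}}

```text
t: 5.82
eef_pos: [0.5359, -0.2126, 0.1777]
tool_rot: [0.0, 0.641, 0.767, 0.0]
contact_force: [-0.0, 0.5, 0.4]
gripper_width: -0.0
```

Call:
{"op": "apply_moves", "data": {"moves": [[[0,0,0.05],[0,0,0],-1],[[0,0,0.05],[0,0,0],-1]]}}

```text
t: 6.08
eef_pos: [0.5359, -0.2127, 0.1773]
tool_rot: [0.0, 0.641, 0.767, 0.0]
contact_force: [-2.5, 2.5, 9.9]
gripper_width: 0.002
```

10 N at tip height 104.7 mm looks like the hard stop, meaning the rocker is off. I'll lift, then check.

Call:
{"op": "apply_moves", "data": {"moves": [[[0,0,-1],[0,0,0],-1],[[0,0,-2.5],[0,0,0],-1],[[0,0,-2.5],[0,0,0],-1]]}}

```text
t: 6.45
eef_pos: [0.5371, -0.2133, 0.2415]
tool_rot: [0.002, 0.641, 0.767, 0.001]
contact_force: [-0.4, -0.1, 0.3]
gripper_width: 0.003
```

```bash
python3 - <<'E'
from h import *
a=cv2.imread('pics/w1.png')
c=save('wrist','w4.png');a=c['color'][150:330,190:470,::-1]; cv2.imwrite('pics/w4c.png',cv2.resize(a,None,fx=2.8,fy=2.8,interpolation=cv2.INTER_CUBIC))
E
python3 go.py -86 60 0.20
```

```text
t 6.5 pos [ 0.5363 -0.2127  0.2398] F [ 0.7 -0.2 -0.8] q [-0.14  0.42  0.53  1.89 -0.27  0.9   2.27] d [ 5.02 -1.25  1.59] r [ 0.01  0.   -0.02]
```

View pics/w4c.png

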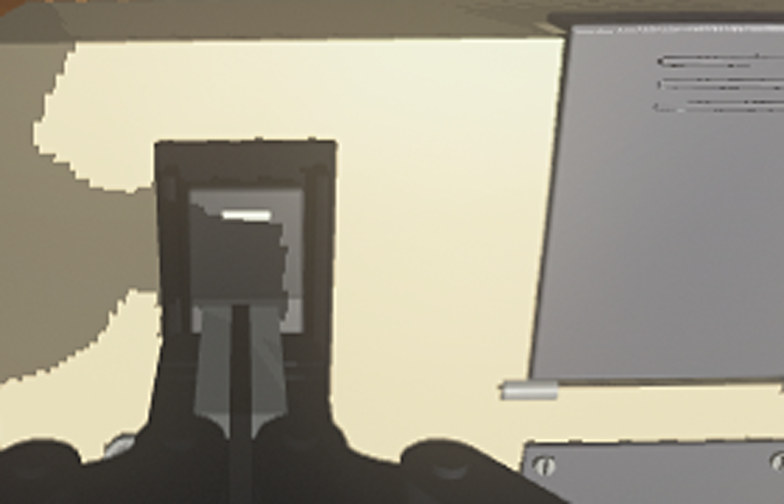

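Call:
{"op": "apply_moves", "data": {"moves": [[[2.5,-0.6,0],[0,0,0],-1],[[4.6,-1.2,0],[0,0,0],-1],[[5,-1.2,0],[0,0,0],-1],[[5,-1.2,0.8],[0,0,0],-1],[[5,-1.2,1.6],[0,0,0],-1],[[5,-1.2,1.6],[0,0,0],-1]]}}

```text
t: 7.25
eef_pos: [0.4831, -0.0954, 0.1973]
tool_rot: [-0.001, 0.642, 0.767, -0.001]
contact_force: [-0.9, -0.3, 0.7]
gripper_width: -0.006
```

```bash
python3 - <<'E'
from h import *
c=save('side','s2.png');a=c['color'][210:370,250:430,::-1]; cv2.imwrite('pics/s2c.png',cv2.resize(a,None,fx=3.6,fy=3.6,interpolation=cv2.INTER_CUBIC))
c=save('wrist','w5.png')
E
python3 go.py -86 60 0.17
```

```text
t 7.35 pos [ 0.4842 -0.0955  0.1988] F [ 0.4 -0.3  0.7] q [-0.35  0.35  0.51  2.11 -0.25  0.74  2.06] d [ 0.04 -0.03  1.15] r [-0.    0.   -0.03]
```

View pics/s2c.png

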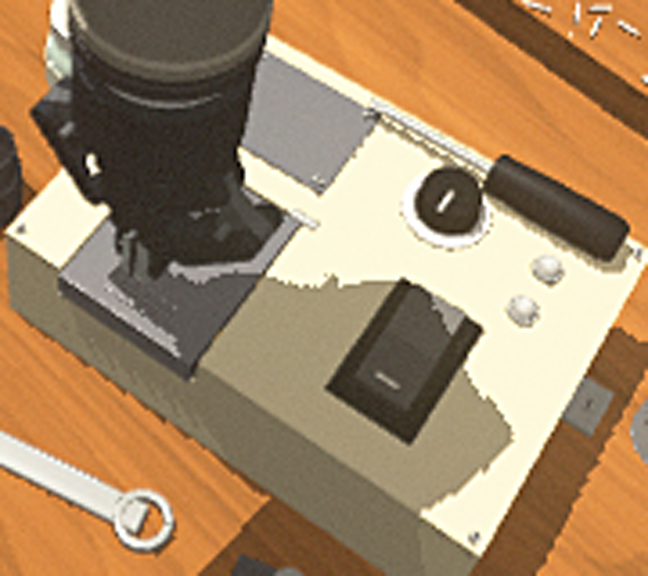

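View pics/w5.png

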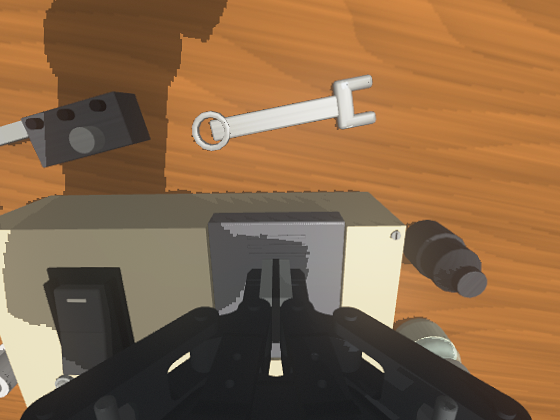

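The rocker's mark moved down about 3.5 px in the side view, from (359,312) to (357.5,315.6). That is about 7 mm, and the rear end now stands up, so it is off. The finger is over the door; going down to near contact.

Call:
{"op": "apply_moves", "data": {"moves": [[[0,0,0.7],[0,0,0],-1],[[0,0,1.1],[0,0,0],-1],[[0,0,1.3],[0,0,0],-1],[[0,0,1.4],[0,0,0],-1],[[0,0,1.4],[0,0,0],-1]]}}

```text
t: 7.98
eef_pos: [0.4842, -0.0949, 0.1641]
tool_rot: [0.0, 0.641, 0.767, 0.0]
contact_force: [-1.1, -0.1, -0.7]
gripper_width: -0.002
```

Call:
{"op": "apply_moves", "data": {"moves": [[[0,0,0.1],[0,0,0],-1],[[0,0,0.1],[0,0,0],-1]]}}

```text
t: 8.22
eef_pos: [0.4843, -0.095, 0.1616]
tool_rot: [0.0, 0.641, 0.767, 0.0]
contact_force: [0.3, -0.1, 2.9]
gripper_width: -0.003
```

Call:
{"op": "apply_moves", "data": {"moves": [[[0,0,0.1],[0,0,0],-1],[[0,0,0.15],[0,0,0],-1],[[0,0,0.15],[0,0,0],-1]]}}

```text
t: 8.6
eef_pos: [0.4844, -0.0949, 0.1577]
tool_rot: [0.0, 0.641, 0.767, 0.0]
contact_force: [0.1, 0.0, 3.1]
gripper_width: -0.0
```

Call:
{"op": "apply_moves", "data": {"moves": [[[0,0,0.05],[0,0,0],-1],[[0,0,0.05],[0,0,0],-1]]}}

```text
t: 8.85
eef_pos: [0.4844, -0.0949, 0.1567]
tool_rot: [0.0, 0.641, 0.767, 0.0]
contact_force: [0.0, -0.8, 5.2]
gripper_width: 0.003
```

Pushed in 5–7 mm at 3–5 N, close to the stop. Now leaving quickly, upward and slightly forward out of the door's sweep.

Call:
{"op": "apply_moves", "data": {"moves": [[[0,-0.2,-2.4],[0,0,0],-1],[[0,-0.8,-4.6],[0,0,0],-1],[[0,-1.2,-6.8],[0,0,0],-1],[[0,-1.2,-8],[0,0,0],-1],[[0,-1.2,-8],[0,0,0],-1],[[0,-1.2,-8],[0,0,0],-1],[[0,-1.2,-8],[0,0,0],-1],[[0,-1.2,-8],[0,0,0],-1],[[0,-1.2,-8],[0,0,0],-1],[[0,-1.2,-8],[0,0,0],-1],[[0,-1.2,-8],[0,0,0],-1],[[0,-1.2,-8],[0,0,0],-1],[[0,-1.2,-8],[0,0,0],-1],[[0,-1.2,-8],[0,0,0],-1]]}}

```text
t: 10.6
eef_pos: [0.4545, -0.1002, 0.3564]
tool_rot: [0.0, 0.641, 0.767, 0.0]
contact_force: [-1.0, 0.1, -0.1]
gripper_width: -0.002
```

```bash
python3 - <<'E'
from h import *
c=save('side','s3.png');c=save('wrist','w6.png');print(get_obs()['contact_force'])
E
```

```text
[-0.52788983  0.60748426 -0.21743154]
```

View pics/s3.png

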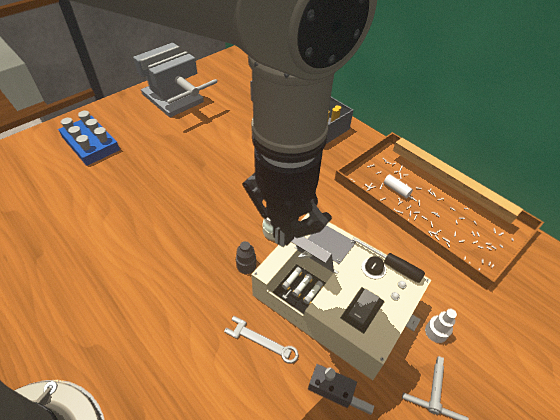

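View pics/w6.png

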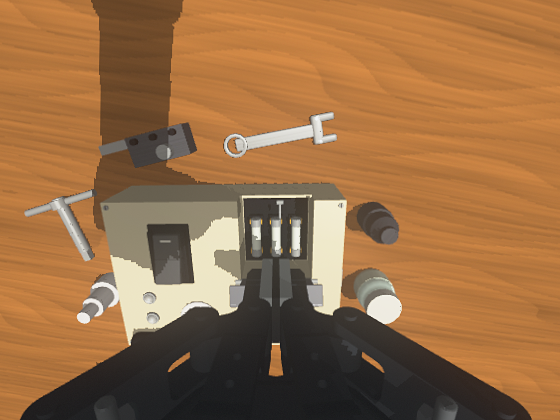

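The door is up and the fuses show at (275,240) in the wrist view. I'll move aside for a clear final check.

Call:
{"op": "apply_moves", "data": {"moves": [[[2,0,-1],[0,0,0],-1],[[4,0,-1],[0,0,0],-1],[[6,0,-1],[0,0,0],-1],[[8,0,-1],[0,0,0],-1],[[8,0,-1],[0,0,0],-1],[[8,0,-1],[0,0,0],-1],[[8,0,-1],[0,0,0],-1],[[8,0,-1],[0,0,0],-1]]}}

```text
t: 11.7
eef_pos: [0.4192, 0.0956, 0.3814]
tool_rot: [-0.0, 0.642, 0.767, -0.0]
contact_force: [0.4, -0.7, -0.3]
gripper_width: -0.001
```

```bash
python3 - <<'E'
from h import *
v=[0.5807,-0.1377,0.1822]
c=save('side','s4.png')
a=c['color'][190:400,220:480,::-1].copy()
import math
for th,col in [(1.1,(0,0,255)),(1.25,(0,255,0))]:
    P=[[2-104*math.cos(th)*1+0,y,88+104*math.sin(th)] for y in (102,18)]
    for u in proj(c,ctl(v,P)): cv2.circle(a,(int(u[0]-220),int(u[1]-190)),2,col,-1)
cv2.imwrite('pics/s4c.png',cv2.resize(a,None,fx=2.8,fy=2.8,interpolation=cv2.INTER_CUBIC))
t=save('top','t4.png')
for n,f in [('top','top0.png'),('side','side0.png')]:
    d=cv2.absdiff(cv2.imread('pics/'+f),cv2.imread('pics/'+('t4.png' if n=='top' else 's4.png')))
    cv2.imwrite('pics/d_'+n+'.png',np.clip(d*2,0,255))
E
```

```text
(no output)
```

View pics/s4c.png

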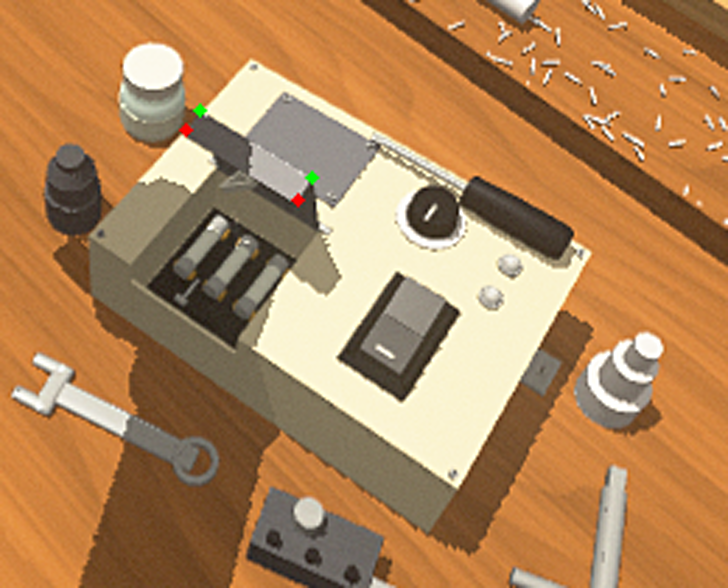

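View pics/d_side.png

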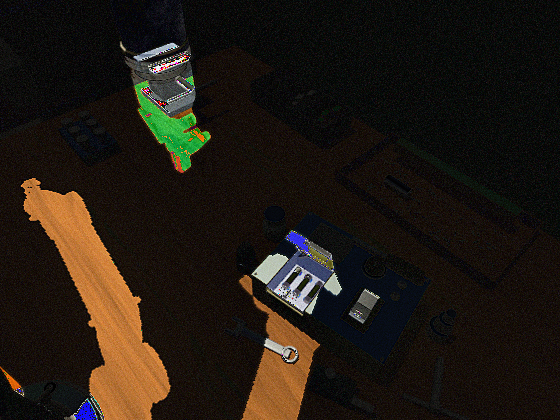

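The free edge matches the 1.25 rad markers (green), the rocker's rear end is up, and nothing else moved. The difference picture shows only the arm, shadows, door and rocker.

```bash
python3 -c "
from station import *
print(hand_in())"
```

```text
the job is handed in; nothing more can be done
None
```

The rocker is switched off, the fuse door stands open by itself, and I handed the job in at about 12 s of the 38 s limit. `hand_in` gives no verdict.

- **Rocker:** I pressed its raised near end until it snapped over. The wrist felt no force just after the snap, then about 10 N at the hard stop. In the side view the mark on the near end had dropped by about 7 mm, and the rear end now stands up.
- **Fuse door:** I pressed the ribs in once, 5 to 7 mm at 3 to 5 N, then moved the finger quickly up and out of the way. In the last side picture the door's free edge lies at the position worked out for about 1.25 rad. I took no second picture to prove it was still, but it was up in both views, about 1 s apart.
- **Tools and parts:** comparing the side picture before and after shows changes only in the arm, its shadows, the door and the rocker. The arm is clear of everything.
- **Disagreement:** the wrist camera put the controller 3 to 4 mm farther back than the fixed cameras. I aimed about 2 mm further back as a compromise, which was within the tolerance for both presses.

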